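# Face the pulled-out plaster tub in its roller bay

## Robot

A 7-joint arm with a two-finger parallel gripper is mounted at the origin on the work surface. World frame = base frame: x ahead of the robot, y to its left, z up, the work surface at z = 0. Lengths are in mm, angles in rad, forces in N, time in s.
With the tool pointing down it reaches from about 375 to 925 mm from the base axis. Payload 3.1 kg.
Tool frame: the origin (TCP) lies between the finger pads; the fingertips stand 17 mm ahead of it and the grasp point (between the pads) lies 2 mm behind it; z points along the fingers, y is the line along which they close (so a half turn about z gives the same grasp; the last joint's range is limited). The gripper opens to 85 mm and grips with 20 to 120 N. Pads are 22 mm wide; open, the fingers measure 114 mm over their backs; the gripper's body (76 mm by 85 mm) begins 54 mm behind the grasp point. The pads swing forward as they close: fully open they stand 13 mm farther back than shut.
Start: joints at [-1.386, 0.383, 0.044, 1.598, -0.018, 1.161, -0.05], TCP at [181.357, 624.19, 248.269] pointing down, gripper open.
Joint ranges: [-2.61, 2.61], [-0.41, 2.15], [-1.48, 1.57], [0, 2.5], [-1.57, 4.71], [0.05, 1.97], [-2.85, 2.85]. Speed limits (rad/s): [2.79, 2.79, 3.14, 3.14, 3.14, 3.14, 3.14].

## Interface

Orientations are given as a 3x3 rotation matrix whose columns are the frame's x, y, z axes.
In Python, from cell import robot gives the robot as it stands.
- The arm moves only by the tool carry_out, never from a script. Its argument "plan" is a list of rows, each an object of numbers: "tx", "ty", "tz": the shift along the tool's x, y, z in mm; "roll": the turn about the tool's z in degrees; "fingers": the opening, from -1 (shut) to 1 (fully open). In form: [{"tx": .., "ty": .., "tz": .., "roll": .., "fingers": ..}, ...]. A call has 1 to 12 rows; each row is the pose to reach, as a shift and turn from the pose commanded when the call began, along the tool's axes at that moment; what a row does not reach only later rows make up. A row lasts 1/10 s, in which the tool goes at most 50 mm and 8.59 degrees, less where a joint would pass 70% of its speed; a pose out of reach is approached as far as the arm can. A call with a gripper value outside its range is refused whole. The fingers move at their own pace and stop on an object; "squeeze" is the grip in N (left out, the last holds). Time passes only in rows, so rows that repeat a pose let the fingers close. It gives the time, the measured TCP pose, the force, the opening and the grip force at its end, in the units of the state.
- robot.observe(): the state, without advancing time (a new reading comes with each control period).
- robot.grab_frame(name): name is "scene" or "side" or "wrist"; returns the picture (480x640x3 uint8, red, green, blue); there is no depth.
- robot.camera_model(name): a dict with "K" (3x3 intrinsics, pixels), "dist" ([k1, k2, p1, p2, k3] as OpenCV has them; the pictures are not rectified), "R" (3x3) and "t" (3): a world point X has camera coordinates R X + t; the wrist camera has in their place "T_tool_cam" (4x4, takes a point from camera to tool coordinates, whose origin is the TCP and whose axes are the flange's). Camera axes: x right, y down, z forward; pixel columns grow to the right and rows downward; lengths in mm; the calibration is good to about 2 mm. A picture is of the moment at which its call begins: read the wrist's pose just before it. camera_model takes no time and is no camera call.
- robot.finish_job(): hands the job in; it is judged then, once.
The state is a dict: "clock": time; "joints": joint angles; "joint_vel": joint speeds; "effort": joint torques, N m; "eef_pos": TCP position; "tcp_rot": TCP orientation; "force": force on the tool from outside, world axes, zero at the start; "moment": the same for the moment, N m; "width": finger opening in mm; "finger_force": force on a finger pad.
Only numpy, scipy, OpenCV 4.12 (cv2) and the standard library are available. Lean on these libraries where they do the work, as an engineer would, in place of code of your own. Each camera call takes 0.05 s, during which the arm holds its last target. There are 200 camera calls.

## Task

One tub on the roller rack has been pulled forward out of the middle bay and its label is turned away. First push it gently back with a fingertip until you feel it bear firmly on both rollers, wherever the adjustable roller stop is set, and centred in the bay; then, keeping it lightly pressed against the rollers, roll it by its edge until its label faces squarely to the front like its two neighbours. Never press hard on the tub or knock it over, leave the neighbours and the other things on the rack alone, and take the hand away at the end.

Things in the scene. Friction and masses are not known exactly. Their poses are not given: they have to be found in the camera images.
- tub: The loose white plastic tub to be faced: a plain upright cylinder, 100 mm in diameter, 80 mm high, 0.28 to 0.52 kg, too wide to grip. Origin: centre of its underside; z up along its axis; x points out through the middle of its label. It starts 45 to 65 mm in front of bay, up to 15 mm aside, label 57 to 180 degrees off the front. Sliding it takes 2 to 5 N; over 20 N dents it.
- tub_label (a point): Middle of the tub's label, on its wall: 50 mm from the axis, 40 mm above the underside; axes as the tub's. The label is kraft paper, 50 mm wide and 42 mm high; a 12 mm wide kraft seal strip runs up from it over the edge of the lid and 34 mm inwards on the top.
- bay (a point): Middle of the middle bay, on top of the rack's board. x points to the front: level, out of the open side of the rack, away from the robot; y along the row of bays, z up. The roller stop is set differently each time and its setting is not given: a tub bearing on both rollers has its axis at y = 0 and x anywhere from -15 to +15 mm here. Only friction then keeps it there.
- stop: Guide strip of the middle bay's adjustable roller stop, fixed to the board; origin at bay. Its clamped carriage (holds at 20 N) has two upright, freely turning rubber rollers, 28 mm in diameter, 49 mm high (pins 56 mm), 32 mm behind the axis of the tub that bears on them, at y = +55.4 and -55.4 mm. A press of 9 N seats the tub; it turns in place when its front is dragged sideways under 5 to 9 N.
- rack: Fixed plywood rack with three bays. Origin on the table 12 mm below bay, same axes. Board 12 mm thick, from x = -125 to +140 mm, 430 mm long in y; a rail stands 50 mm above it along its rear edge (x = -123 to -111 mm). In front of the middle bay the board is empty.
- tub_left: Loose neighbour tub of the same shape and size, standing in the next bay 140 mm to the +y side of bay, its label already to the front. Origin: centre of its underside. To be left alone.
- tub_right: The same, 140 mm to the -y side of bay. To be left alone.
- jar: Bystander: small amber glass jar with a white cap, 44 mm wide, 60 mm high, standing on the rack's board in front of the left (+y) neighbour, about x = 110 mm, y = 175 mm from bay. Origin: centre of its underside. To be left alone.
- scraper: Bystander: small steel block, 60 x 25 x 20 mm, lying on the rack's board in front of the right (-y) neighbour, about x = 105 mm, y = -165 mm from bay. Origin: centre of its underside. To be left alone.
Things that resemble listed ones, but are neither listed nor needed, are in the scene too. Leave any brown, orange or yellow look-alike of the tub alone.

How it is judged (in metres and radians):
On the way, in this order (a step that is already met when the one before it is completed fails the run):
1. the tub is pushed home: centred in the bay (within 5 mm) and bearing on the rollers with over 4 N (y of tub in the frame of bay between -0.005 and 0.005 m and angle between tub's own z axis and vertical below 0.04 rad and contact force between stop and tub above 4 N), for 0.2 s.
2. still centred and bearing on the rollers (over 1 N), it is rolled until its label faces the front (within 0.15 rad) (y of tub in the frame of bay between -0.005 and 0.005 m and angle between tub's own z axis and vertical below 0.04 rad and contact force between stop and tub above 1 N and angle between the x axis of tub and the x axis of bay, either way round below 0.15 rad and x of tub_label in the frame of bay above 0.02 m), for 0.1 s.
At the end, for the whole second after the job is handed in: The tub stands upright on the board, at rest and untouched, its axis within 5 mm of the middle line of the bay and within 19 mm before or behind the bay point (the range of the stop), the middle of its label within 0.15 rad (8.5 degrees) of straight to the front (y of tub in the frame of bay between -0.005 and 0.005 m and angle between tub's own z axis and vertical below 0.04 rad and angle between the x axis of tub and the x axis of bay, either way round below 0.15 rad and x of tub_label in the frame of bay above 0.02 m and x of tub in the frame of bay between -0.019 and 0.019 m and z of tub in the frame of bay below 0.004 m and linear speed of tub below 0.01 m/s and angular speed of tub below 0.05 rad/s and contact force between the fingers and tub below 0.05 N).
It fails at once if the robot presses on the tub with more than 20 N (contact force between any of the fingers, the arm and tub above 20 N).
It fails at once if the tub is tipped (more than 0.2 rad) (angle between tub's own z axis and vertical above 0.2 rad).
It fails at once if a neighbour tub or another thing on the rack is moved by more than 15 mm (distance of any of tub_left, tub_right, jar, scraper from where it was at the start of the episode above 0.015 m).
It also fails if it takes over 72 s, if anything falls off the work surface, if the arm or the gripper's body presses on something with over 40 N, if the wrist force passes 120 N, or if a joint passes its speed limit or range.

## Working session

There is one attempt and no reset: what is moved stays moved. The work goes in short steps, Python scripts to look and compute and a tool call to move; the robot and the scene stay as the last step left them, time stands still between calls to the robot, and variables do not carry over. Pictures are saved under pics/ and viewed, at most 10 in all, crops included, and the job is handed in when it is done.

Besides the shell and the picture viewer there is one more tool, called after "Call:" by a JSON object that holds its "op" and its "data", one argument or row to a line. carry_out: Moves the arm, as the interface text tells. Its arguments: {"type":"object","properties":{"plan":{"type":"array","items":{"type":"object","properties":{"tx":{"type":"number"},"ty":{"type":"number"},"tz":{"type":"number"},"roll":{"type":"number"},"fingers":{"type":"number"}}}},"squeeze":{"type":"number"}},"required":["plan"]}

```bash
mkdir -p pics; ls; python3 - <<'E'
from cell import robot
import cv2,numpy as np
s=robot.observe();print({k:np.round(v,3).tolist() for k,v in s.items()})
for n in("scene","side"):
    im=robot.grab_frame(n);cv2.imwrite(f"pics/{n}0.png",im[:,:,::-1])
    c=robot.camera_model(n);print(n,np.round(c["K"],1).tolist(),np.round(c["dist"],3),np.round(c["R"],4).tolist(),np.round(c["t"],1))
print(robot.camera_model("wrist"))
E
```

```text
pics
{'clock': 0.0, 'joints': [-1.386, 0.384, 0.044, 1.6, -0.018, 1.161, -0.05], 'joint_vel': [0.001, -0.002, 0.001, -0.001, 0.0, 0.001, -0.0], 'effort': [0.0, -43.346, 1.025, -24.951, 0.011, 0.011, 0.0], 'eef_pos': [181.131, 623.304, 246.865], 'tcp_rot': [[-0.96, 0.279, -0.001], [0.279, 0.96, -0.003], [-0.0, -0.003, -1.0]], 'force': [0.615, -0.118, -0.646], 'moment': [0.042, 0.004, -0.032], 'finger_force': 0.0, 'width': 85.28}
scene [[608.8, 0.0, 308.9], [0.0, 608.8, 244.2], [0.0, 0.0, 1.0]] [0.008 0.    0.    0.    0.   ] [[0.6632, 0.7484, 0.0078], [0.613, -0.5371, -0.5794], [-0.4295, 0.389, -0.815]] [-401.2 -375.3 1473.4]
side [[586.7, 0.0, 320.1], [0.0, 586.7, 240.1], [0.0, 0.0, 1.0]] [-0.192  0.     0.     0.     0.   ] [[-0.9765, -0.2154, -0.0022], [-0.1526, 0.6987, -0.699], [0.1521, -0.6822, -0.7152]] [ 617.4  161.4 1091.1]
{'K': array([[414.43259355,   0.        , 319.31855556],
       [  0.        , 414.43259355, 235.61585808],
       [  0.        ,   0.        ,   1.        ]]), 'dist': array([-0.08683757,  0.        ,  0.        ,  0.        ,  0.        ]), 'T_tool_cam': array([[-1.92862899e-04, -9.56384035e-01, -2.92112206e-01,
         7.46790769e+01],
       [ 9.99999755e-01,  1.22683198e-05, -7.00402355e-04,
         3.63656180e-01],
       [ 6.73437356e-04, -2.92112270e-01,  9.56383798e-01,
        -1.25496518e+02],
       [ 0.00000000e+00,  0.00000000e+00,  0.00000000e+00,
         1.00000000e+00]])}
```

View pics/scene0.png

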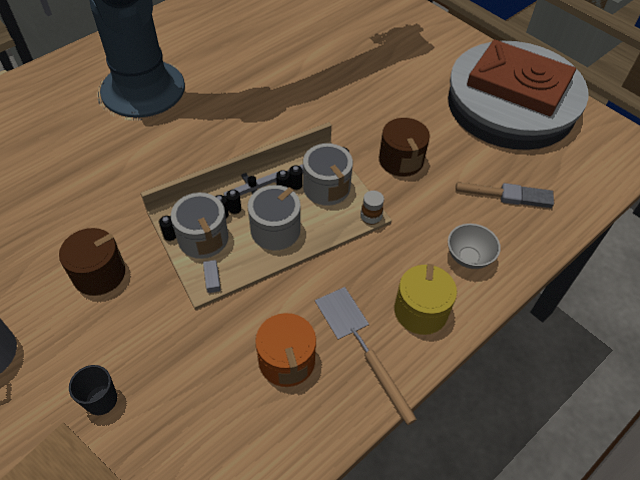

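View pics/side0.png

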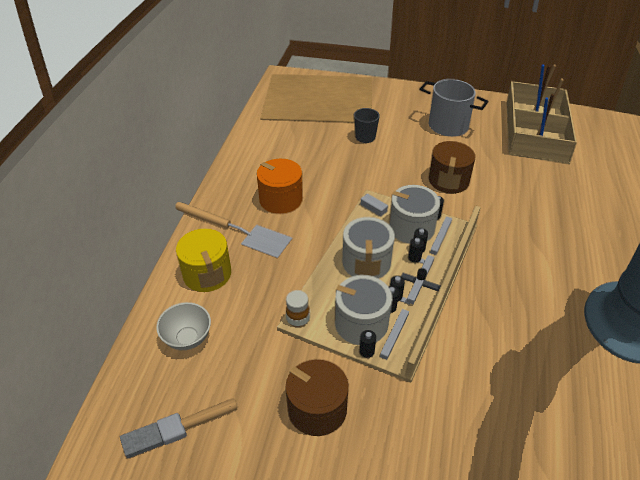

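The scene view shows the rack in the middle. The middle tub is at about (275,215), its neighbours at (200,225) and (327,172), the jar at (372,207) and the scraper at (211,276). In the side view the middle tub's label is at (368,262), facing world +y, and its neighbours are at (415,215) and (363,310). Next I measure the lids and board corners.

```bash
cat > h.py <<'E'
import cv2,numpy as np
from cell import robot
def ray(n,uv,z,cam=None):
    """cast pixels onto plane z (world mm)"""
    c=robot.camera_model(n);uv=np.asarray(uv,float).reshape(-1,1,2)
    if n=="wrist":
        p,Rt=cam;T=c["T_tool_cam"];Rw=Rt@T[:3,:3];o=p+Rt@T[:3,3]
    else: Rw=c["R"].T;o=-Rw@c["t"]
    d=cv2.undistortPoints(uv,c["K"],c["dist"]).reshape(-1,2)
    d=np.c_[d,np.ones(len(d))]@Rw.T
    return (o+d*((z-o[2])/d[:,2])[:,None])[:,:2]
def circ(P):
    A=np.c_[2*P,np.ones(len(P))];s=np.linalg.lstsq(A,(P**2).sum(1),rcond=None)[0]
    return s[:2],np.sqrt(s[2]+s[:2]@s[:2])
E
python3 - <<'E'
from h import *
ims={n:cv2.imread(f"pics/{n}0.png") for n in("scene","side")}
a=ims["scene"][115:315,130:400];b=ims["side"][175:385,270:490]
a=cv2.resize(a,None,fx=2.9,fy=2.9,interpolation=2)
cv2.imwrite("pics/a.png",a)
cv2.imwrite("pics/b.png",cv2.resize(b,None,fx=2.8,fy=2.8,interpolation=2))
E
```

```text
(no output)
```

View pics/a.png

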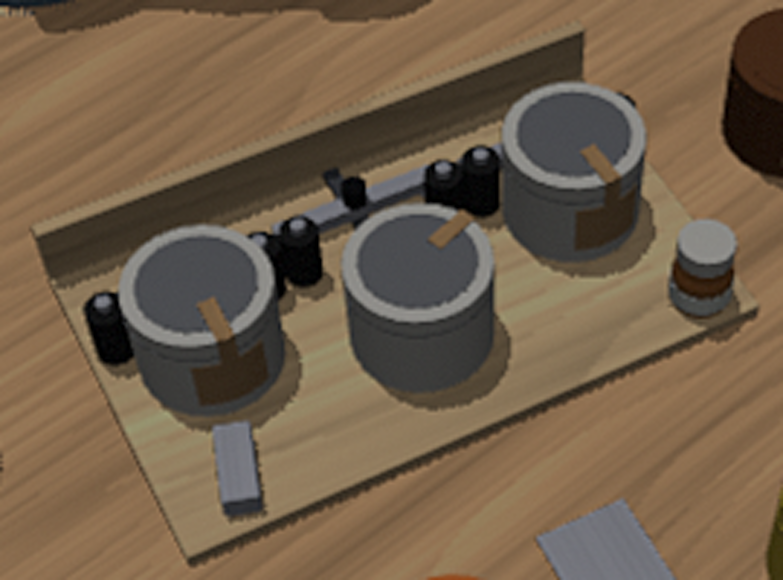

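View pics/b.png

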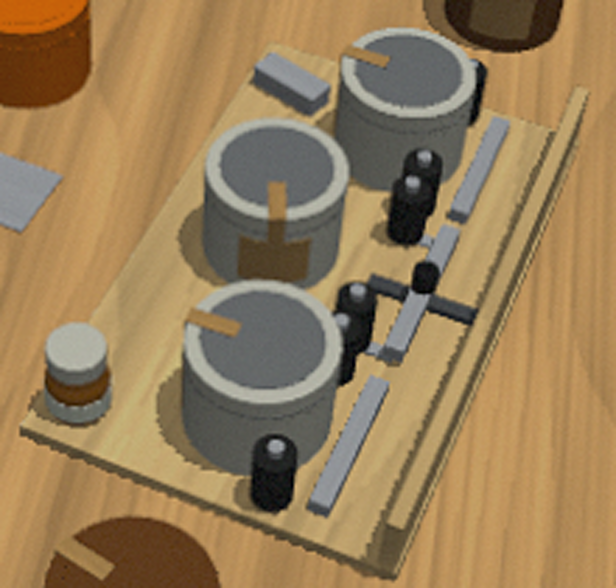

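The crops show clear light rims on the lids. The middle bay's inner pins are at crop (298,225) and (443,168), and the board's front corners at (192,563) and (757,310). The middle tub's seal strip points to world +y, between left and rear.

```bash
cat >> h.py <<'E'
def rims(n,im,box,z=92,lo=110):
    x0,y0,x1,y1=box;h=cv2.cvtColor(im,cv2.COLOR_BGR2HSV)
    m=((h[...,2]>lo)&(h[...,1]<50)).astype(np.uint8);k=np.zeros_like(m);k[y0:y1,x0:x1]=1;m*=k
    out=[]
    for c in cv2.findContours(m,cv2.RETR_EXTERNAL,cv2.CHAIN_APPROX_NONE)[0]:
        hull=cv2.convexHull(c)
        if cv2.contourArea(hull)<900: continue
        P=ray(n,hull,z);c0,r=circ(P);e=np.abs(np.linalg.norm(P-c0,axis=1)-r);P=P[e<2.5];c0,r=circ(P)
        out.append((c0.round(1),round(r,1),round(e.max(),1),hull.reshape(-1,2).mean(0).round()))
    return out
E
python3 - <<'E'
from h import *
ims={n:cv2.imread(f"pics/{n}0.png") for n in("scene","side")}
for n,b in(("scene",(140,130,360,260)),("side",(325,175,450,345))):
    for r in rims(n,ims[n],b): print(n,*r)
f=lambda p:np.array(p)/2.9+[130,115]
g=lambda p:np.array(p)/2.8+[270,175]
print("front corners",ray("scene",[f((192,563)),f((757,310))],12))
print("side fl, rl",ray("side",[g((22,430)),g((270,47)),],12))
print("pins sc",ray("scene",[f((298,223)),f((443,166))],68))
print("pins sd",ray("side",[g((413,182)),g((425,158)),g((357,290)),g((343,320))],68))
# seal strip
for n,b in(("scene",(245,180,305,225)),("side",(340,215,400,255))):
    im=ims[n];h=cv2.cvtColor(im,cv2.COLOR_BGR2HSV);x0,y0,x1,y1=b
    m=(h[y0:y1,x0:x1,1]>80);ys,xs=np.nonzero(m);print(n,len(xs),xs.mean()+x0,ys.mean()+y0,ray(n,[[xs.mean()+x0,ys.mean()+y0]],92))
E
```

```text
scene [ 465.3 -156.6] 49.2 4.3 [196. 214.]
scene [544.8 -37. ] 49.1 1.1 [276. 205.]
scene [529.  115.9] 49.1 5.3 [327. 160.]
side [528.2 116.8] 49.9 4.2 [365. 297.]
side [543.7 -35.3] 49.7 0.8 [369. 235.]
side [ 464.7 -155.3] 49.5 3.2 [414. 201.]
front corners [[ 588.74952825 -260.12946775]
 [ 683.36152473  151.93518163]]
side fl, rl [[ 676.22947511  162.01587415]
 [ 578.90841799 -250.98719506]]
pins sc [[451.58166265 -65.11534926]
 [476.66601639  42.3938533 ]]
pins sd [[449.09472599 -65.07462646]
 [443.03058289 -91.05125607]
 [475.39877818  43.22733524]
 [481.08770078  70.80466946]]
scene 477 280.82389937106916 196.59958071278825 [[538.87691472 -14.00041763]]
side 534 365.53370786516854 232.09176029962546 [[550.85349247 -40.79877066]]
```

Call:
{"op": "carry_out", "data": {
  "plan": [
    {"tx":-618,"ty":-528,"tz":0,"roll":-3,"fingers":-1},
    {"tx":-618,"ty":-528,"tz":0,"roll":-3,"fingers":-1},
    {"tx":-618,"ty":-528,"tz":0,"roll":-3,"fingers":-1},
    {"tx":-618,"ty":-528,"tz":0,"roll":-3,"fingers":-1},
    {"tx":-618,"ty":-528,"tz":0,"roll":-3,"fingers":-1},
    {"tx":-618,"ty":-528,"tz":0,"roll":-3,"fingers":-1},
    {"tx":-618,"ty":-528,"tz":0,"roll":-3,"fingers":-1},
    {"tx":-618,"ty":-528,"tz":0,"roll":-3,"fingers":-1},
    {"tx":-618,"ty":-528,"tz":0,"roll":-3,"fingers":-1},
    {"tx":-618,"ty":-528,"tz":0,"roll":-3,"fingers":-1},
    {"tx":-618,"ty":-528,"tz":0,"roll":-3,"fingers":-1},
    {"tx":-618,"ty":-528,"tz":0,"roll":-3,"fingers":-1}
  ],
  "squeeze": 40
}}

```text
clock: 1.3
eef_pos: [511.1, 120.8, 248.1]
tcp_rot: [[-0.974, 0.228, -0.0], [0.228, 0.974, 0.0], [0.0, 0.0, -1.0]]
force: [0.9, -0.6, 0.5]
width: -0.0
finger_force: 0.0
```

```bash
cat >> h.py <<'E'
X=np.array([.974,-.2267]);Y=np.array([.2267,.974]);O=np.array([488.0,93.7]) # rack axes; bay in (x_r,y_r)
def rack(p): p=np.asarray(p,float)[...,:2];return np.stack([p@X,p@Y],-1)-O
def world(q): q=np.asarray(q,float)+O;return q[...,:1]*X+q[...,1:]*Y
def st():
    s=robot.observe();f=np.array(s["force"]);R=np.array(s["tcp_rot"])
    print("t",round(s["clock"],2),"tcp rack",rack(s["eef_pos"]).round(1),"z",round(s["eef_pos"][2],1),"F rack",rack(f)+O,f[2].round(1),"w",round(s["width"],1),"toolx rel -X deg",np.degrees(np.arctan2(-R[:2,0]@Y,-R[:2,0]@X)).round(2))
E
python3 - <<'E'
from h import *
st()
ims={n:cv2.imread(f"pics/{n}0.png") for n in("scene","side")}
C=np.array([544.3,-36.2]);print("tub",rack(C))
for n,b in(("scene",(245,180,305,225)),("side",(340,215,400,255))):
    h=cv2.cvtColor(ims[n],cv2.COLOR_BGR2HSV)
    ys,xs=np.nonzero((h[...,1]>80)&(h[...,0]<25));P=ray(n,np.c_[xs,ys],92)-C
    P=P[np.linalg.norm(P,axis=1)<46];m=P.mean(0)
    print(n,len(P),m,"deg to front",np.degrees(np.arctan2(m@Y,m@X)))
E
```

```text
t 1.3 tcp rack [-17.6 139.8] z 248.1 F rack [ 1.04927606 -0.32818273] 0.5 w -0.0 toolx rel -X deg -0.09
tub [50.35474 -5.56599]
scene 71 [-5.45292761 30.41778813] deg to front 113.26573396177335
side 72 [-4.80755132 29.76574722] deg to front 112.27717955184217
```

Call:
{"op": "carry_out", "data": {
  "plan": [
    {"tx":-150,"ty":-140,"fingers":-1},
    {"tx":-150,"ty":-140,"fingers":-1},
    {"tx":-150,"ty":-140,"fingers":-1},
    {"tx":-150,"ty":-140,"fingers":-1},
    {"tx":-150,"ty":-140,"fingers":-1},
    {"tx":-150,"ty":-140,"fingers":-1},
    {"tx":-150,"ty":-140,"fingers":-1}
  ]
}}

```text
validation failed for argument at $.pl...
```

```bash
python3 -c "
from h import *
st()"
```

```text
t 1.3 tcp rack [-17.6 139.8] z 248.1 F rack [ 1.04927606 -0.32818273] 0.5 w -0.0 toolx rel -X deg -0.09
```

All fields seem to be required, so I'm sending every one.

Call:
{"op": "carry_out", "data": {
  "plan": [
    {"tx":-150,"ty":-140,"tz":0,"roll":0,"fingers":-1},
    {"tx":-150,"ty":-140,"tz":0,"roll":0,"fingers":-1},
    {"tx":-150,"ty":-140,"tz":0,"roll":0,"fingers":-1},
    {"tx":-150,"ty":-140,"tz":0,"roll":0,"fingers":-1},
    {"tx":-150,"ty":-140,"tz":0,"roll":0,"fingers":-1},
    {"tx":-150,"ty":-140,"tz":0,"roll":0,"fingers":-1},
    {"tx":-150,"ty":-140,"tz":0,"roll":0,"fingers":-1}
  ]
}}

```text
clock: 2.0
eef_pos: [624.0, -46.3, 247.5]
tcp_rot: [[-0.974, 0.227, -0.002], [0.227, 0.974, 0.001], [0.002, 0.001, -1.0]]
force: [0.3, 0.3, 0.1]
width: -0.2
finger_force: 0.0
```

```bash
python3 -c "
from h import *
st()"
```

```text
t 2.0 tcp rack [130.3   2.7] z 247.5 F rack [0.2606721  0.41328273] 0.1 w -0.2 toolx rel -X deg -0.02
```

Call:
{"op": "carry_out", "data": {
  "plan": [
    {"tx":-6,"ty":-8,"tz":40,"roll":0,"fingers":-1},
    {"tx":-6,"ty":-8,"tz":90,"roll":0,"fingers":-1},
    {"tx":-6,"ty":-8,"tz":140,"roll":0,"fingers":-1},
    {"tx":-6,"ty":-8,"tz":170,"roll":0,"fingers":-1},
    {"tx":-6,"ty":-8,"tz":188,"roll":0,"fingers":-1},
    {"tx":-6,"ty":-8,"tz":188,"roll":0,"fingers":-1},
    {"tx":-6,"ty":-8,"tz":188,"roll":0,"fingers":-1}
  ]
}}

```text
clock: 2.7
eef_pos: [629.8, -56.0, 61.5]
tcp_rot: [[-0.974, 0.227, 0.002], [0.227, 0.974, 0.0], [-0.002, 0.001, -1.0]]
force: [0.5, 0.3, 1.0]
width: 0.2
finger_force: 0.0
```

```bash
python3 -c "
from h import *
st()
cv2.imwrite('pics/side1.png',robot.grab_frame('side')[150:400,240:500,::-1].repeat(2,0).repeat(2,1))"
```

```text
t 2.7 tcp rack [138.1  -5.5] z 61.5 F rack [0.46559092 0.41856876] 1.0 w 0.2 toolx rel -X deg -0.01
```

View pics/side1.png

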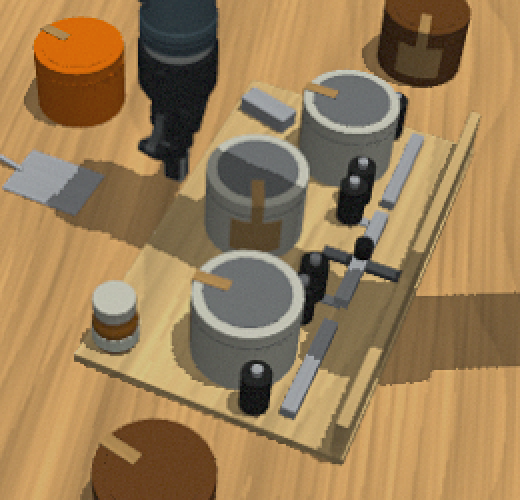

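The gripper stands in front of the tub at (175,170), with roughly a 25 mm gap.

Call:
{"op": "carry_out", "data": {
  "plan": [
    {"tx":10,"ty":0,"tz":2,"roll":0,"fingers":-1},
    {"tx":18,"ty":0,"tz":2,"roll":0,"fingers":-1},
    {"tx":20,"ty":0,"tz":2,"roll":0,"fingers":-1},
    {"tx":22,"ty":0,"tz":2,"roll":0,"fingers":-1},
    {"tx":24,"ty":0,"tz":2,"roll":0,"fingers":-1},
    {"tx":26,"ty":0,"tz":2,"roll":0,"fingers":-1},
    {"tx":28,"ty":0,"tz":2,"roll":0,"fingers":-1},
    {"tx":30,"ty":0,"tz":2,"roll":0,"fingers":-1},
    {"tx":32,"ty":0,"tz":2,"roll":0,"fingers":-1},
    {"tx":34,"ty":0,"tz":2,"roll":0,"fingers":-1}
  ]
}}

```text
clock: 3.75
eef_pos: [596.2, -49.4, 58.6]
tcp_rot: [[-0.974, 0.228, 0.001], [0.228, 0.974, -0.0], [-0.001, 0.0, -1.0]]
force: [2.5, -0.4, 1.2]
width: 0.1
finger_force: 0.0
```

```bash
python3 -c "
from h import *
st()"
```

```text
t 3.75 tcp rack [103.9  -6.7] z 58.6 F rack [2.49656647 0.18964387] 1.2 w 0.1 toolx rel -X deg -0.1
```

Call:
{"op": "carry_out", "data": {
  "plan": [
    {"tx":3,"ty":0.5,"tz":0,"roll":0,"fingers":-1},
    {"tx":6,"ty":1,"tz":0,"roll":0,"fingers":-1},
    {"tx":9,"ty":1.5,"tz":0,"roll":0,"fingers":-1},
    {"tx":12,"ty":2,"tz":0,"roll":0,"fingers":-1},
    {"tx":15,"ty":2.5,"tz":0,"roll":0,"fingers":-1},
    {"tx":18,"ty":3,"tz":0,"roll":0,"fingers":-1},
    {"tx":21,"ty":3.5,"tz":0,"roll":0,"fingers":-1},
    {"tx":24,"ty":4,"tz":0,"roll":0,"fingers":-1},
    {"tx":27,"ty":4.5,"tz":0,"roll":0,"fingers":-1},
    {"tx":30,"ty":5,"tz":0,"roll":0,"fingers":-1}
  ]
}}

```text
clock: 4.75
eef_pos: [567.4, -37.5, 58.3]
tcp_rot: [[-0.974, 0.228, 0.0], [0.228, 0.974, -0.0], [-0.0, -0.0, -1.0]]
force: [3.2, -0.5, 1.5]
width: -0.2
finger_force: 0.0
```

```bash
cat >> h.py <<'E'
def tub(tag=None):
    """tub axis (rack) and label angle from both fixed views; robust to partial occlusion"""
    for n,b in(("scene",(215,160,320,260)),("side",(325,200,430,290))):
        im=robot.grab_frame(n)[:,:,::-1].copy()
        if tag: cv2.imwrite(f"pics/{n}{tag}.png",im)
        h=cv2.cvtColor(im,cv2.COLOR_BGR2HSV)
        for c0,r,e,u in rims(n,im,b):
            if abs(rack(c0)[1])>30 or not 47<r<53: print(n,"skip",rack(c0),r);continue
            ys,xs=np.nonzero((h[...,1]>80)&(h[...,0]<25));P=ray(n,np.c_[xs,ys],92)-c0
            P=P[np.linalg.norm(P,axis=1)<45];m=P.mean(0) if len(P) else np.zeros(2)
            print(n,"tub",rack(c0).round(1),r,e,"label deg",np.degrees(np.arctan2(m@Y,m@X)).round(1),len(P),np.linalg.norm(m).round(0))
E
python3 -c "
from h import *
st();tub(2)"
```

```text
t 4.75 tcp rack [73.1 -1.6] z 58.3 F rack [3.25705774 0.19912536] 1.5 w -0.2 toolx rel -X deg -0.1
side tub [ 5.8 -3.4] 50.2 5.6 label deg 110.5 71 30.0
```

Call:
{"op": "carry_out", "data": {
  "plan": [
    {"tx":1.5,"ty":0.6,"tz":0,"roll":0,"fingers":-1},
    {"tx":3,"ty":1.2,"tz":0,"roll":0,"fingers":-1},
    {"tx":4.5,"ty":1.8,"tz":0,"roll":0,"fingers":-1},
    {"tx":6,"ty":2.4,"tz":0,"roll":0,"fingers":-1}
  ]
}}

```text
clock: 5.25
eef_pos: [561.9, -33.7, 58.0]
tcp_rot: [[-0.974, 0.228, -0.001], [0.228, 0.974, 0.0], [0.001, -0.0, -1.0]]
force: [2.2, -0.8, -0.5]
width: -0.0
finger_force: 0.0
```

```bash
python3 -c "
from h import *
st();tub()"
```

```text
t 5.25 tcp rack [66.9  0.8] z 58.0 F rack [ 2.34318308 -0.29762141] -0.5 w -0.0 toolx rel -X deg -0.09
side tub [ 1.3 -2. ] 49.5 3.7 label deg 114.3 70 30.0
```

Call:
{"op": "carry_out", "data": {
  "plan": [
    {"tx":1,"ty":0.5,"tz":0,"roll":0,"fingers":-1},
    {"tx":2,"ty":1,"tz":0,"roll":0,"fingers":-1},
    {"tx":3,"ty":1.5,"tz":0,"roll":0,"fingers":-1}
  ]
}}

```text
clock: 5.65
eef_pos: [559.6, -31.7, 58.2]
tcp_rot: [[-0.974, 0.228, -0.0], [0.228, 0.974, 0.0], [0.0, 0.0, -1.0]]
force: [1.8, -0.3, -0.3]
width: 0.1
finger_force: 0.0
```

```bash
python3 -c "
from h import *
st();tub()"
```

```text
t 5.65 tcp rack [64.3  2.3] z 58.2 F rack [1.8707952  0.09999993] -0.3 w 0.1 toolx rel -X deg -0.1
side tub [-1.4 -1.6] 49.6 3.3 label deg 114.3 74 30.0
```

Call:
{"op": "carry_out", "data": {
  "plan": [
    {"tx":1,"ty":0.4,"tz":0,"roll":0,"fingers":-1},
    {"tx":2,"ty":0.8,"tz":0,"roll":0,"fingers":-1},
    {"tx":3,"ty":1.2,"tz":0,"roll":0,"fingers":-1}
  ]
}}

```text
clock: 6.05
eef_pos: [557.9, -30.7, 58.7]
tcp_rot: [[-0.974, 0.229, 0.002], [0.229, 0.974, -0.001], [-0.002, -0.001, -1.0]]
force: [3.3, -2.3, 1.1]
width: -0.1
finger_force: 0.0
```

```bash
python3 -c "
from h import *
st();tub()"
```

```text
t 6.05 tcp rack [62.3  2.9] z 58.7 F rack [ 3.74622006 -1.44910991] 1.1 w -0.1 toolx rel -X deg -0.11
side tub [-3.4 -1.5] 49.8 2.2 label deg 114.3 72 30.0
```

Call:
{"op": "carry_out", "data": {
  "plan": [
    {"tx":0.7,"ty":0,"tz":0,"roll":0,"fingers":-1},
    {"tx":1.4,"ty":0,"tz":0,"roll":0,"fingers":-1}
  ]
}}

```text
clock: 6.35
eef_pos: [557.3, -30.8, 59.0]
tcp_rot: [[-0.973, 0.229, 0.004], [0.229, 0.973, -0.001], [-0.004, -0.001, -1.0]]
force: [4.4, -3.3, 0.6]
width: -0.1
finger_force: 0.0
```

```bash
python3 -c "
from h import *
st();tub()"
```

```text
t 6.35 tcp rack [61.8  2.7] z 59.0 F rack [ 5.06734094 -2.1916894 ] 0.6 w -0.1 toolx rel -X deg -0.14
side tub [-3.5 -1.8] 49.7 2.1 label deg 114.5 69 31.0
```

Call:
{"op": "carry_out", "data": {
  "plan": [
    {"tx":0.7,"ty":0,"tz":0,"roll":0,"fingers":-1},
    {"tx":1.4,"ty":0,"tz":0,"roll":0,"fingers":-1},
    {"tx":2,"ty":0,"tz":0,"roll":0,"fingers":-1}
  ]
}}

```text
clock: 6.75
eef_pos: [556.9, -30.7, 59.6]
tcp_rot: [[-0.973, 0.229, 0.007], [0.229, 0.973, -0.002], [-0.007, -0.0, -1.0]]
force: [6.5, -4.1, 0.4]
width: -0.1
finger_force: 0.0
```

```bash
python3 -c "
from h import *
st();tub()"
```

```text
t 6.75 tcp rack [61.4  2.7] z 59.6 F rack [ 7.30217489 -2.55338764] 0.4 w -0.1 toolx rel -X deg -0.14
side tub [-3.9 -2. ] 49.7 1.7 label deg 114.6 70 30.0
```

Call:
{"op": "carry_out", "data": {
  "plan": [
    {"tx":0.7,"ty":-0.7,"tz":0,"roll":0,"fingers":-1},
    {"tx":1.2,"ty":-1.4,"tz":0,"roll":0,"fingers":-1},
    {"tx":1.5,"ty":-1.8,"tz":0,"roll":0,"fingers":-1},
    {"tx":1.5,"ty":-1.8,"tz":0,"roll":0,"fingers":-1}
  ]
}}

```text
clock: 7.25
eef_pos: [556.6, -30.8, 60.1]
tcp_rot: [[-0.974, 0.228, 0.01], [0.228, 0.974, -0.001], [-0.01, 0.001, -1.0]]
force: [8.5, -1.6, 0.5]
width: 0.1
finger_force: 0.0
```

```bash
python3 -c "
from h import *
st();tub()"
```

```text
t 7.25 tcp rack [61.1  2.5] z 60.1 F rack [8.62282532 0.4041745 ] 0.5 w 0.1 toolx rel -X deg -0.1
side tub [-4.2 -2. ] 49.6 1.4 label deg 115.0 69 31.0
```

Pure normal force of 8.6 N and barely any movement: it bears on both rollers. I'll press slightly more and hold, then start the first stroke.

Call:
{"op": "carry_out", "data": {
  "plan": [
    {"tx":0.8,"ty":0,"tz":0,"roll":0,"fingers":-1},
    {"tx":0.8,"ty":0,"tz":0,"roll":0,"fingers":-1},
    {"tx":0.8,"ty":0,"tz":0,"roll":0,"fingers":-1},
    {"tx":0.8,"ty":0,"tz":0,"roll":0,"fingers":-1}
  ]
}}

```text
clock: 7.75
eef_pos: [556.4, -30.7, 60.3]
tcp_rot: [[-0.974, 0.228, 0.011], [0.228, 0.974, -0.001], [-0.011, 0.001, -1.0]]
force: [9.4, -2.7, 0.2]
width: -0.1
finger_force: 0.0
```

Call:
{"op": "carry_out", "data": {
  "plan": [
    {"tx":0,"ty":-3.3,"tz":0,"roll":3,"fingers":-1},
    {"tx":0,"ty":-7.5,"tz":0,"roll":7,"fingers":-1},
    {"tx":0.5,"ty":-11.8,"tz":0,"roll":11,"fingers":-1},
    {"tx":1.4,"ty":-16.1,"tz":0,"roll":15,"fingers":-1}
  ]
}}

```text
clock: 8.15
eef_pos: [551.2, -46.4, 60.2]
tcp_rot: [[-0.88, 0.475, 0.011], [0.475, 0.88, -0.002], [-0.01, 0.004, -1.0]]
force: [7.9, -2.9, 0.3]
width: -0.2
finger_force: 0.0
```

```bash
python3 -c "
from h import *
st();tub()"
```

```text
t 8.15 tcp rack [ 59.4 -13.9] z 60.2 F rack [ 8.32202563 -1.08406932] 0.3 w -0.2 toolx rel -X deg -15.26
side tub [-4.2 -2.2] 49.6 1.3 label deg 115.2 71 30.0
```

Call:
{"op": "carry_out", "data": {
  "plan": [
    {"tx":0.5,"ty":-2,"tz":0,"roll":2,"fingers":-1},
    {"tx":1,"ty":-4,"tz":0,"roll":4,"fingers":-1}
  ]
}}

```text
clock: 8.45
eef_pos: [548.8, -50.5, 60.5]
tcp_rot: [[-0.845, 0.535, 0.012], [0.535, 0.845, -0.003], [-0.012, 0.004, -1.0]]
force: [9.3, -4.3, 0.2]
width: -0.2
finger_force: 0.0
```

```bash
python3 -c "
from h import *
st();tub(3)
a=cv2.imread('pics/scene3.png')[115:315,150:400];b=cv2.imread('pics/side3.png')[150:350,270:470]
cv2.imwrite('pics/v3.png',cv2.resize(np.hstack([a,b]),None,fx=1.75,fy=1.75,interpolation=2))"
```

```text
t 8.45 tcp rack [ 58.  -18.5] z 60.5 F rack [10.0082931  -2.09754572] 0.2 w -0.2 toolx rel -X deg -19.23
side tub [-4.3 -2.3] 49.6 1.5 label deg 115.1 73 30.0
```

View pics/v3.png

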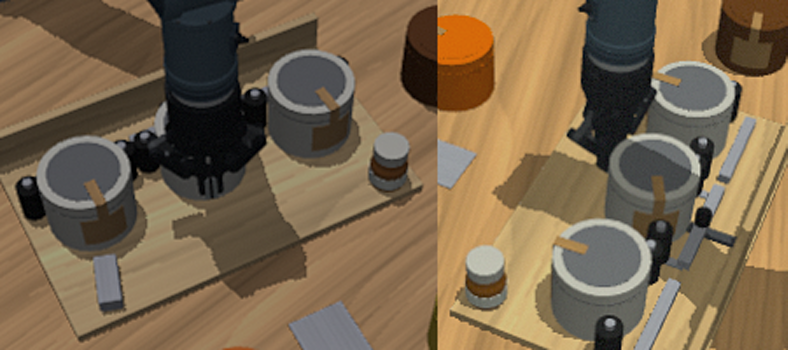

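The tub has not turned: in both views its label is still at +115° and the finger slid across it. I'll check the contact height from the moment reading.

```bash
python3 -c "
from h import *
s=robot.observe();F=np.array(s['force']);M=np.array(s['moment'])*1000
c,a=X,Y
print('F',F,'M Nmm',M)
# lever: point r (closest to ref) of line of action
print('r',np.cross(F,M)/(F@F)); print('eef',s['eef_pos'])
p=s['eef_pos'];print('M about world',M, 'pxF',np.cross(p,F))
"
```

```text
F [ 7.64642007 -6.90209987  0.73106598] M Nmm [-1004.56283458 -1424.7380063     47.85577621]
r [   6.66977002  -10.31803179 -167.17499096]
eef [548.25953621 -51.34723148  60.37633616]
M about world [-1004.56283458 -1424.7380063     47.85577621] pxF [  379.18528765    60.8489312  -3391.51957257]
```

```bash
python3 -c "
from h import *
for i in range(4):
    robot.grab_frame('wrist');s=robot.observe();F=np.array(s['force']);M=np.array(s['moment'])*1000
    print(rack(s['eef_pos']).round(1),'F',(rack(F)+O).round(1),'M',(rack(M)+O).round(0),M[2].round(0),np.round(s['joint_vel'],3))
"
```

```text
[ 57.6 -19.5] F [ 9.6 -4.6] M [ -674. -1673.] 70.0 [ 0.002 -0.002 -0.001 -0.001  0.004  0.004  0.002]
[ 57.6 -19.6] F [ 8.8 -4.1] M [ -677. -1625.] 71.0 [ 0.001  0.     0.     0.    -0.001  0.     0.001]
[ 57.6 -19.6] F [ 8.9 -3.9] M [ -623. -1587.] 74.0 [-0.    -0.001 -0.001  0.001  0.     0.001  0.   ]
[ 57.6 -19.6] F [ 9.4 -3.9] M [ -702. -1668.] 74.0 [ 0.003  0.    -0.001  0.     0.001  0.003  0.001]
```

```bash
cat >> h.py <<'E'
A=np.array([-4.0,-2.0]);D=64.5
def go(alpha,gap,cmd=None):
    """tool-frame shift from measured pose to angle alpha (deg), gap mm outside contact"""
    s=robot.observe();R=np.array(s["tcp_rot"]);p=np.array(s["eef_pos"]);a=np.radians(alpha)
    g=world(A+(D+gap)*np.array([np.cos(a),np.sin(a)]))-p[:2]
    r=R[:2,:2].T@g;cur=np.degrees(np.arctan2(-R[:2,0]@Y,-R[:2,0]@X))
    print("alpha",alpha,"gap",gap,"tx %.1f ty %.1f roll %.1f"%(r[0],r[1],cur-alpha))
E
python3 -c "
from h import *
go(-19,12);go(15,12);go(15,5)"
```

```text
alpha -19 gap 12 tx -12.6 ty -3.4 roll -0.2
alpha 15 gap 12 tx 0.6 ty 39.4 roll -34.2
alpha 15 gap 5 tx 6.4 ty 35.4 roll -34.2
```

Call:
{"op": "carry_out", "data": {
  "plan": [
    {"tx":-8,"ty":0,"tz":0,"roll":0,"fingers":-1},
    {"tx":-20,"ty":0,"tz":0,"roll":0,"fingers":-1},
    {"tx":-20,"ty":12,"tz":0,"roll":-8,"fingers":-1},
    {"tx":-16,"ty":24,"tz":0,"roll":-16,"fingers":-1},
    {"tx":-12,"ty":33,"tz":0,"roll":-24,"fingers":-1},
    {"tx":-7,"ty":39,"tz":0,"roll":-32,"fingers":-1},
    {"tx":-6,"ty":39,"tz":0,"roll":-34,"fingers":-1},
    {"tx":-6,"ty":39,"tz":0,"roll":-34,"fingers":-1},
    {"tx":-6,"ty":39,"tz":0,"roll":-34,"fingers":-1}
  ]
}}

```text
clock: 9.65
eef_pos: [568.4, -19.6, 57.9]
tcp_rot: [[-1.0, -0.029, -0.002], [-0.029, 1.0, -0.0], [0.002, -0.0, -1.0]]
force: [-0.5, -0.3, 0.7]
width: -0.2
finger_force: 0.0
```

```bash
python3 -c "
from h import *
st();go(15,0);go(15,-6);tub()"
```

```text
t 9.65 tcp rack [70.1 16.1] z 57.9 F rack [-0.47437125 -0.38504962] 0.7 w -0.2 toolx rel -X deg 14.74
alpha 15 gap 0 tx 11.7 ty 1.7 roll -0.3
alpha 15 gap -6 tx 17.7 ty 1.6 roll -0.3
side tub [-2.6 -1.6] 49.6 2.5 label deg 114.7 71 30.0
```

Call:
{"op": "carry_out", "data": {
  "plan": [
    {"tx":5,"ty":1,"tz":0,"roll":0,"fingers":-1},
    {"tx":9,"ty":1,"tz":0,"roll":0,"fingers":-1},
    {"tx":11,"ty":1,"tz":0,"roll":0,"fingers":-1},
    {"tx":13,"ty":1,"tz":0,"roll":0,"fingers":-1},
    {"tx":15,"ty":1,"tz":0,"roll":0,"fingers":-1},
    {"tx":17,"ty":1,"tz":0,"roll":0,"fingers":-1},
    {"tx":18,"ty":1,"tz":0,"roll":0,"fingers":-1}
  ]
}}

```text
clock: 10.45
eef_pos: [557.1, -17.7, 60.5]
tcp_rot: [[-0.999, -0.032, 0.013], [-0.032, 0.999, 0.0], [-0.013, -0.0, -1.0]]
force: [9.3, 1.8, -1.4]
width: 0.1
finger_force: 0.0
```

```bash
cat >> h.py <<'E'
def nt():
    """normal / tangential force in tool axes (n: outward = -tool x, t: tool y), lateral contact offset u"""
    for i in range(2): 
        robot.grab_frame("wrist");s=robot.observe();R=np.array(s["tcp_rot"]);f=R.T@np.array(s["force"]);m=R.T@np.array(s["moment"])*1000
        print("N %.1f T %.1f | mom est N %.1f T %.1f mz %.0f"%(-f[0],f[1],-m[1]/167*-1,-m[0]/167,m[2]))
E
python3 -c "
from h import *
nt();st();tub()"
```

```text
N 8.6 T 1.1 | mom est N -9.5 T 0.8 mz 49
N 8.6 T 0.3 | mom est N -9.4 T 0.9 mz 26
t 10.55 tcp rack [58.7 15.3] z 60.6 F rack [8.22316547 2.5094348 ] -1.3 w -0.1 toolx rel -X deg 14.94
side tub [-4.3 -2.5] 49.5 1.2 label deg 115.2 74 30.0
```

Call:
{"op": "carry_out", "data": {
  "plan": [
    {"tx":0,"ty":-1.5,"tz":0,"roll":1,"fingers":-1},
    {"tx":0,"ty":-3,"tz":0,"roll":2,"fingers":-1},
    {"tx":0,"ty":-4.5,"tz":0,"roll":3,"fingers":-1}
  ]
}}

```text
clock: 10.95
eef_pos: [557.3, -21.1, 60.6]
tcp_rot: [[-1.0, 0.02, 0.012], [0.02, 1.0, 0.001], [-0.012, 0.002, -1.0]]
force: [7.6, 4.0, -0.0]
width: 0.1
finger_force: 0.0
```

```bash
python3 -c "
from h import *
nt();st();tub()"
```

```text
N 9.1 T 1.1 | mom est N -8.7 T 1.3 mz 104
N 8.5 T 1.7 | mom est N -8.7 T 1.7 mz 31
t 11.05 tcp rack [59.8 11.3] z 60.7 F rack [7.96751389 3.37164462] -0.2 w 0.3 toolx rel -X deg 11.93
side tub [-3.9 -2.3] 49.6 1.5 label deg 115.8 75 30.0
```

Call:
{"op": "carry_out", "data": {
  "plan": [
    {"tx":0.2,"ty":-1.5,"tz":0,"roll":1.5,"fingers":-1},
    {"tx":0.4,"ty":-3,"tz":0,"roll":3,"fingers":-1},
    {"tx":0.6,"ty":-4.5,"tz":0,"roll":4.5,"fingers":-1}
  ]
}}

```text
clock: 11.45
eef_pos: [557.0, -26.1, 60.8]
tcp_rot: [[-0.995, 0.099, 0.013], [0.099, 0.995, 0.001], [-0.013, 0.002, -1.0]]
force: [8.6, 2.2, -0.5]
width: -0.1
finger_force: 0.0
```

```bash
python3 -c "
from h import *
nt();st();tub()"
```

```text
N 8.9 T 2.9 | mom est N -8.8 T 1.9 mz 126
N 8.7 T 2.6 | mom est N -9.1 T 2.0 mz 32
t 11.55 tcp rack [60.6  6.6] z 60.9 F rack [8.30905322 3.6956196 ] 0.2 w 0.3 toolx rel -X deg 7.4
side tub [-4.3 -2.4] 49.6 1.2 label deg 115.0 75 30.0
```

The bare finger flank slips: T is about 2.3 N at N about 9 N, and the tub doesn't turn. I'll cradle the tub's front with both pads partly open instead. The wedge gives more friction and uses the rubber pad edges.

Call:
{"op": "carry_out", "data": {
  "plan": [
    {"tx":-10,"ty":0,"tz":0,"roll":0,"fingers":-1},
    {"tx":-30,"ty":0,"tz":0,"roll":0,"fingers":0.7},
    {"tx":-37,"ty":0,"tz":4,"roll":0,"fingers":0.7},
    {"tx":-37,"ty":0,"tz":7,"roll":0,"fingers":0.7},
    {"tx":-37,"ty":0,"tz":7,"roll":0,"fingers":0.7},
    {"tx":-37,"ty":0,"tz":7,"roll":0,"fingers":0.7},
    {"tx":-37,"ty":0,"tz":7,"roll":0,"fingers":0.7}
  ]
}}

```text
clock: 12.35
eef_pos: [586.4, -31.2, 51.0]
tcp_rot: [[-0.995, 0.1, -0.001], [0.1, 0.995, 0.0], [0.001, -0.0, -1.0]]
force: [-0.2, -0.8, 0.0]
width: 72.3
finger_force: 0.0
```

```bash
sed -i 's/D=64.5/D=48.0/' h.py; python3 -c "
from h import *
st();go(25,25);go(25,10);go(25,0);tub(4)
a=cv2.imread('pics/scene4.png')[115:315,150:400];b=cv2.imread('pics/side4.png')[150:350,270:470]
cv2.imwrite('pics/v4.png',cv2.resize(np.hstack([a,b]),None,fx=1.75,fy=1.75,interpolation=2))"
```

```text
t 12.35 tcp rack [90.2  8.9] z 51.0 F rack [-0.03791023 -0.78663552] 0.0 w 72.3 toolx rel -X deg 7.39
alpha 25 gap 25 tx 25.2 ty 23.4 roll -17.6
alpha 25 gap 10 tx 39.5 ty 18.9 roll -17.6
alpha 25 gap 0 tx 49.0 ty 15.9 roll -17.6
side tub [-2.7 -1.3] 49.7 2.6 label deg 114.7 73 30.0
```

View pics/v4.png

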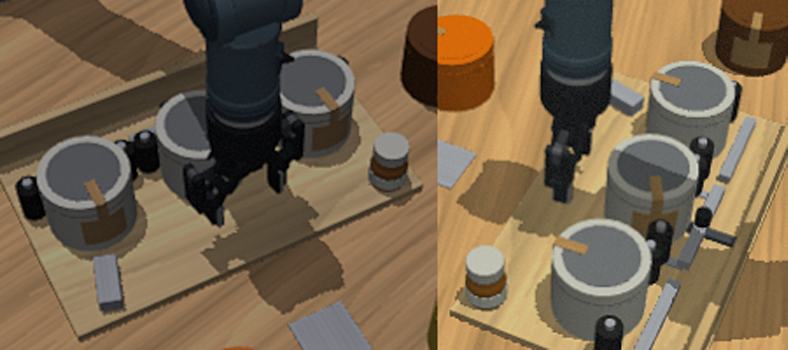

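The fingers stand open in front of the tub, clear of the neighbours. Next I move to α=+25.

Call:
{"op": "carry_out", "data": {
  "plan": [
    {"tx":4,"ty":12,"tz":0,"roll":-8,"fingers":0.7},
    {"tx":20,"ty":23,"tz":0,"roll":-16,"fingers":0.7},
    {"tx":29,"ty":22,"tz":0,"roll":-17.6,"fingers":0.7},
    {"tx":34,"ty":20.5,"tz":0,"roll":-17.6,"fingers":0.7},
    {"tx":37,"ty":19.5,"tz":0,"roll":-17.6,"fingers":0.7},
    {"tx":40,"ty":18.7,"tz":0,"roll":-17.6,"fingers":0.7},
    {"tx":42,"ty":18,"tz":0,"roll":-17.6,"fingers":0.7}
  ]
}}

```text
clock: 13.15
eef_pos: [547.5, -9.9, 51.4]
tcp_rot: [[-0.979, -0.204, 0.0], [-0.204, 0.979, -0.001], [-0.0, -0.001, -1.0]]
force: [-0.1, -0.5, -0.4]
width: 72.6
finger_force: 0.0
```

```bash
python3 -c "
from h import *
st();go(25,0);nt();tub()"
```

```text
t 13.15 tcp rack [47.5 20.7] z 51.4 F rack [ 0.02423458 -0.45725523] -0.4 w 72.6 toolx rel -X deg 24.9
alpha 25 gap 0 tx 8.2 ty 1.1 roll -0.1
N -0.5 T -0.3 | mom est N 0.3 T -0.1 mz -40
N 0.6 T 0.4 | mom est N 0.3 T 0.2 mz -41
side tub [-4.4 -3. ] 48.7 12.4 label deg 110.9 72 31.0
```

Call:
{"op": "carry_out", "data": {
  "plan": [
    {"tx":2,"ty":0.3,"tz":0,"roll":0,"fingers":0.7},
    {"tx":4,"ty":0.6,"tz":0,"roll":0,"fingers":0.7},
    {"tx":6,"ty":1,"tz":0,"roll":0,"fingers":0.7},
    {"tx":8,"ty":1,"tz":0,"roll":0,"fingers":0.7}
  ]
}}

```text
clock: 13.75
eef_pos: [541.3, -9.6, 52.0]
tcp_rot: [[-0.978, -0.206, 0.004], [-0.206, 0.978, 0.0], [-0.004, -0.001, -1.0]]
force: [4.5, 0.9, 0.1]
width: 72.6
finger_force: 0.0
```

```bash
python3 -c "
from h import *
st();nt();tub()"
```

```text
t 13.75 tcp rack [41.4 19.7] z 52.0 F rack [4.18733556 1.87001746] 0.1 w 72.6 toolx rel -X deg 25.02
N 2.8 T -0.7 | mom est N -3.6 T -0.7 mz -89
N 3.4 T -0.8 | mom est N -3.2 T -1.1 mz -35
side tub [-5.7 -3.6] 47.2 15.9 label deg 108.9 70 32.0
```

Call:
{"op": "carry_out", "data": {
  "plan": [
    {"tx":2,"ty":0,"tz":0,"roll":0,"fingers":0.7},
    {"tx":4,"ty":0,"tz":0,"roll":0,"fingers":0.7},
    {"tx":5,"ty":0,"tz":0,"roll":0,"fingers":0.7},
    {"tx":5,"ty":-2.3,"tz":0,"roll":3,"fingers":0.7},
    {"tx":5.2,"ty":-4.6,"tz":0,"roll":6,"fingers":0.7},
    {"tx":5.5,"ty":-6.9,"tz":0,"roll":9,"fingers":0.7}
  ]
}}

```text
clock: 14.55
eef_pos: [540.6, -17.0, 53.6]
tcp_rot: [[-0.999, -0.05, 0.01], [-0.05, 0.999, 0.0], [-0.01, -0.0, -1.0]]
force: [6.7, 1.9, 3.4]
width: 72.7
finger_force: 0.4
```

```bash
python3 -c "
from h import *
st();nt();tub()"
```

```text
t 14.55 tcp rack [42.4 12.3] z 53.6 F rack [6.05668954 3.3448746 ] 3.4 w 72.7 toolx rel -X deg 15.95
N 7.0 T 1.7 | mom est N -7.3 T 0.0 mz 47
N 7.8 T 0.6 | mom est N -6.8 T -0.2 mz 59
side tub [-4.8 -2.9] 48.2 12.1 label deg 106.2 67 31.0
```

Call:
{"op": "carry_out", "data": {
  "plan": [
    {"tx":1,"ty":-2.3,"tz":0,"roll":3,"fingers":0.7},
    {"tx":1.2,"ty":-4.6,"tz":0,"roll":6,"fingers":0.7},
    {"tx":1.5,"ty":-6.9,"tz":0,"roll":9,"fingers":0.7},
    {"tx":2,"ty":-9.2,"tz":0,"roll":12,"fingers":0.7},
    {"tx":2.5,"ty":-11.4,"tz":0,"roll":15,"fingers":0.7}
  ]
}}

```text
clock: 15.25
eef_pos: [539.5, -28.9, 53.9]
tcp_rot: [[-0.977, 0.211, 0.012], [0.211, 0.977, -0.0], [-0.012, 0.002, -1.0]]
force: [8.6, 0.2, 3.7]
width: 72.7
finger_force: 0.4
```

```bash
python3 -c "
from h import *
st();nt();tub(5)
a=cv2.imread('pics/scene5.png')[115:315,150:400];b=cv2.imread('pics/side5.png')[150:350,270:470]
cv2.imwrite('pics/v5.png',cv2.resize(np.hstack([a,b]),None,fx=1.75,fy=1.75,interpolation=2))"
```

```text
t 15.25 tcp rack [44.   0.4] z 53.9 F rack [8.36714464 2.19175073] 3.7 w 72.7 toolx rel -X deg 0.92
N 7.9 T 2.2 | mom est N -8.0 T 2.2 mz 139
N 9.0 T 1.7 | mom est N -8.1 T 1.7 mz 226
side tub [-3.7 -2.3] 49.2 3.8 label deg 92.7 67 31.0
```

View pics/v5.png

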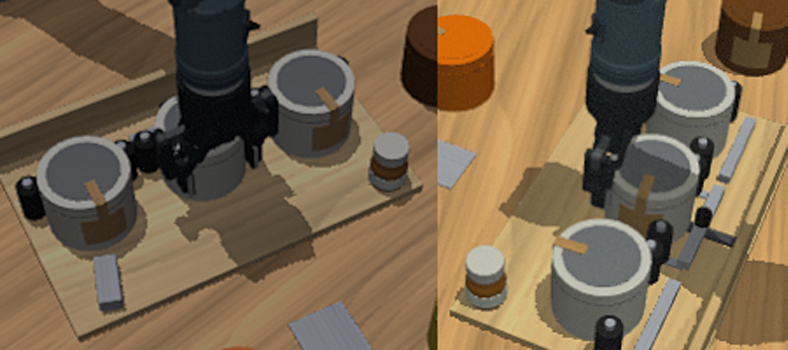

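The side view confirms the tub now turns with the cradle: the label went from 106° to 93° over a 15° stroke. I'll continue the stroke.

Call:
{"op": "carry_out", "data": {
  "plan": [
    {"tx":0.1,"ty":-3.1,"tz":-0.5,"roll":4,"fingers":0.7},
    {"tx":0.4,"ty":-6.1,"tz":-1,"roll":8,"fingers":0.7},
    {"tx":1,"ty":-9.1,"tz":-1.5,"roll":12,"fingers":0.7},
    {"tx":1.7,"ty":-12.1,"tz":-1.5,"roll":16,"fingers":0.7},
    {"tx":2.7,"ty":-15,"tz":-1.5,"roll":20,"fingers":0.7},
    {"tx":3.8,"ty":-17.9,"tz":-1.5,"roll":24,"fingers":0.7}
  ]
}}

```text
clock: 16.05
eef_pos: [531.3, -46.1, 54.7]
tcp_rot: [[-0.806, 0.591, 0.011], [0.591, 0.806, -0.001], [-0.009, 0.006, -1.0]]
force: [8.1, 0.3, 0.6]
width: 72.5
finger_force: 2.3
```

```bash
python3 -c "
from h import *
st();nt();tub()"
```

```text
t 16.05 tcp rack [ 39.9 -18.1] z 54.7 F rack [7.84298121 2.15041895] 0.6 w 72.5 toolx rel -X deg -23.15
N 6.4 T 4.7 | mom est N -7.3 T 5.6 mz 190
N 6.5 T 4.3 | mom est N -7.7 T 4.6 mz 273
side tub [-4.6 -1.5] 49.1 4.5 label deg 69.5 69 31.0
```

Call:
{"op": "carry_out", "data": {
  "plan": [
    {"tx":0.5,"ty":-2.8,"tz":0,"roll":4,"fingers":0.7},
    {"tx":1,"ty":-5.6,"tz":0,"roll":8,"fingers":0.7},
    {"tx":1.6,"ty":-7.8,"tz":0,"roll":11,"fingers":0.7}
  ]
}}

```text
clock: 16.55
eef_pos: [525.5, -52.4, 54.9]
tcp_rot: [[-0.678, 0.735, 0.011], [0.735, 0.678, -0.002], [-0.009, 0.007, -1.0]]
force: [8.7, -2.6, 0.8]
width: 72.7
finger_force: 3.1
```

```bash
python3 -c "
from h import *
st();nt();tub();go(-35,30);go(30,30);go(30,5);"
```

```text
t 16.55 tcp rack [ 35.7 -25.6] z 54.9 F rack [ 9.01964924 -0.53131531] 0.8 w 72.7 toolx rel -X deg -34.2
N 6.9 T 5.0 | mom est N -7.4 T 5.9 mz 162
N 8.2 T 4.9 | mom est N -7.7 T 5.4 mz 209
side tub [-4.2 -1.1] 49.3 5.1 label deg 59.8 70 30.0
alpha -35 gap 30 tx -31.9 ty -3.8 roll 0.9
alpha 30 gap 30 tx 12.1 ty 67.6 roll -64.1
alpha 30 gap 5 tx 23.0 ty 45.1 roll -64.1
```

Call:
{"op": "carry_out", "data": {
  "plan": [
    {"tx":-8,"ty":3,"tz":0,"roll":0,"fingers":0.7},
    {"tx":-22,"ty":3,"tz":0,"roll":0,"fingers":0.7},
    {"tx":-38,"ty":3,"tz":1.5,"roll":0,"fingers":0.7},
    {"tx":-38,"ty":12,"tz":1.5,"roll":-8,"fingers":0.7},
    {"tx":-37,"ty":22,"tz":1.5,"roll":-16,"fingers":0.7},
    {"tx":-34,"ty":32,"tz":1.5,"roll":-24,"fingers":0.7},
    {"tx":-29,"ty":42,"tz":1.5,"roll":-32,"fingers":0.7},
    {"tx":-22,"ty":52,"tz":1.5,"roll":-40,"fingers":0.7},
    {"tx":-13,"ty":60,"tz":1.5,"roll":-48,"fingers":0.7},
    {"tx":-4,"ty":66,"tz":1.5,"roll":-56,"fingers":0.7},
    {"tx":3,"ty":69,"tz":1.5,"roll":-62,"fingers":0.7},
    {"tx":3,"ty":69,"tz":1.5,"roll":-62,"fingers":0.7}
  ]
}}

```text
clock: 17.95
eef_pos: [566.8, -1.6, 50.0]
tcp_rot: [[-0.966, -0.258, -0.004], [-0.258, 0.966, 0.001], [0.004, 0.002, -1.0]]
force: [-0.1, -0.3, -0.4]
width: 72.5
finger_force: 0.0
```

```bash
python3 -c "
from h import *
st();tub();go(28,10);go(28,0)"
```

```text
t 17.95 tcp rack [64.4 33.3] z 50.0 F rack [-0.01424375 -0.28664593] -0.4 w 72.5 toolx rel -X deg 28.07
side tub [-3.5 -1.5] 49.9 2.0 label deg 60.1 66 31.0
alpha 28 gap 10 tx 19.4 ty 2.7 roll -0.2
alpha 28 gap 0 tx 29.4 ty 2.6 roll -0.2
```

Call:
{"op": "carry_out", "data": {
  "plan": [
    {"tx":10,"ty":2.5,"tz":0,"roll":0,"fingers":0.7},
    {"tx":18,"ty":2.5,"tz":0,"roll":0,"fingers":0.7},
    {"tx":22,"ty":2.5,"tz":0,"roll":0,"fingers":0.7},
    {"tx":25,"ty":2.5,"tz":0,"roll":0,"fingers":0.7},
    {"tx":27,"ty":2.5,"tz":0,"roll":0,"fingers":0.7},
    {"tx":29,"ty":2.5,"tz":0,"roll":0,"fingers":0.7},
    {"tx":31,"ty":2.5,"tz":0,"roll":0,"fingers":0.7},
    {"tx":33,"ty":2.5,"tz":0,"roll":0,"fingers":0.7},
    {"tx":34,"ty":2.5,"tz":-0.5,"roll":0,"fingers":0.7},
    {"tx":34,"ty":2.5,"tz":-1,"roll":0,"fingers":0.7}
  ]
}}

```text
clock: 19.05
eef_pos: [539.0, -7.6, 53.8]
tcp_rot: [[-0.966, -0.258, 0.008], [-0.258, 0.966, 0.001], [-0.008, -0.002, -1.0]]
force: [4.2, 0.9, 0.7]
width: 72.4
finger_force: 0.0
```

```bash
python3 -c "
from h import *
st();nt();tub()"
```

```text
t 19.05 tcp rack [38.7 21.1] z 53.8 F rack [3.87967721 1.86128159] 0.7 w 72.4 toolx rel -X deg 28.04
N 5.6 T -0.6 | mom est N -5.3 T -0.5 mz -6
N 5.0 T -0.6 | mom est N -5.3 T -0.7 mz 49
side tub [-3.7 -1.6] 49.3 5.1 label deg 60.7 30 22.0
```

Call:
{"op": "carry_out", "data": {
  "plan": [
    {"tx":2,"ty":0,"tz":-0.5,"roll":0,"fingers":0.7},
    {"tx":2.1,"ty":-3.1,"tz":-1,"roll":4,"fingers":0.7},
    {"tx":2.4,"ty":-6.1,"tz":-1,"roll":8,"fingers":0.7},
    {"tx":3,"ty":-9.1,"tz":-1,"roll":12,"fingers":0.7},
    {"tx":3.7,"ty":-12.1,"tz":-1,"roll":16,"fingers":0.7},
    {"tx":4.7,"ty":-15,"tz":-1,"roll":20,"fingers":0.7},
    {"tx":5.8,"ty":-17.9,"tz":-1,"roll":24,"fingers":0.7}
  ]
}}

```text
clock: 19.95
eef_pos: [539.5, -26.6, 55.3]
tcp_rot: [[-0.987, 0.16, 0.011], [0.16, 0.987, 0.0], [-0.011, 0.002, -1.0]]
force: [7.1, 1.5, 0.7]
width: 72.5
finger_force: 2.3
```

```bash
python3 -c "
from h import *
st();nt();tub()"
```

```text
t 19.95 tcp rack [43.5  2.7] z 55.3 F rack [6.57343148 3.0228345 ] 0.7 w 72.5 toolx rel -X deg 3.89
N 6.6 T 2.4 | mom est N -7.2 T 3.0 mz 46
N 6.1 T 1.8 | mom est N -7.6 T 2.1 mz 156
side tub [-3.6 -2. ] 49.6 3.5 label deg 40.3 68 31.0
```

Call:
{"op": "carry_out", "data": {
  "plan": [
    {"tx":0.5,"ty":-3.1,"tz":0,"roll":4,"fingers":0.7},
    {"tx":1,"ty":-6.1,"tz":0,"roll":8,"fingers":0.7},
    {"tx":1.6,"ty":-9.1,"tz":0,"roll":12,"fingers":0.7},
    {"tx":2.3,"ty":-12.1,"tz":0,"roll":16,"fingers":0.7},
    {"tx":3.3,"ty":-15,"tz":0,"roll":20,"fingers":0.7},
    {"tx":4.4,"ty":-17.7,"tz":0,"roll":24,"fingers":0.7},
    {"tx":6,"ty":-20.3,"tz":0,"roll":28,"fingers":0.7}
  ]
}}

```text
clock: 20.85
eef_pos: [530.8, -46.6, 55.4]
tcp_rot: [[-0.796, 0.605, 0.012], [0.605, 0.796, -0.001], [-0.01, 0.006, -1.0]]
force: [7.9, -1.3, 0.4]
width: 72.6
finger_force: 2.8
```

```bash
python3 -c "
from h import *
st();nt();tub()"
```

```text
t 20.85 tcp rack [ 39.5 -18.7] z 55.4 F rack [8.04585136 0.48961622] 0.4 w 72.6 toolx rel -X deg -24.14
N 6.9 T 5.0 | mom est N -7.1 T 5.3 mz 218
N 7.7 T 4.0 | mom est N -7.3 T 4.3 mz 268
side tub [-3.6 -1.4] 49.8 3.6 label deg 11.0 70 31.0
```

Call:
{"op": "carry_out", "data": {
  "plan": [
    {"tx":0.5,"ty":-2.8,"tz":0,"roll":4,"fingers":0.7},
    {"tx":1,"ty":-5.5,"tz":0,"roll":8,"fingers":0.7},
    {"tx":1.3,"ty":-7,"tz":0,"roll":10,"fingers":0.7}
  ]
}}

```text
clock: 21.35
eef_pos: [525.5, -52.4, 55.5]
tcp_rot: [[-0.679, 0.734, 0.012], [0.734, 0.679, -0.003], [-0.01, 0.007, -1.0]]
force: [6.8, -2.7, 0.0]
width: 72.6
finger_force: 3.1
```

```bash
cat >> h.py <<'E'
def neigh():
    for n,b in(("scene",(140,130,360,260)),("side",(325,175,450,345))):
        im=cv2.cvtColor(robot.grab_frame(n),cv2.COLOR_RGB2BGR);h=cv2.cvtColor(im,cv2.COLOR_BGR2HSV)
        for c0,r,e,u in rims(n,im,b):
            ys,xs=np.nonzero((h[...,1]>80)&(h[...,0]<25));P=ray(n,np.c_[xs,ys],92)-c0
            P=P[np.linalg.norm(P,axis=1)<45];m=P.mean(0) if len(P) else np.zeros(2)
            print(n,rack(c0).round(1),r,e,"label",np.degrees(np.arctan2(m@Y,m@X)).round(1),len(P))
E
python3 -c "
from h import *
st();nt();neigh()"
```

```text
t 21.35 tcp rack [ 35.7 -25.6] z 55.5 F rack [ 7.23427068 -1.09342887] 0.0 w 72.6 toolx rel -X deg -34.16
N 6.1 T 5.1 | mom est N -7.5 T 5.1 mz 96
N 6.4 T 5.6 | mom est N -7.3 T 4.7 mz 155
scene [   6.3 -145.9] 49.4 0.7 label -8.5 82
scene [  0.9 139. ] 49.2 5.2 label 4.3 66
side [ -0.2 140. ] 50.2 5.2 label -0.4 83
side [-4.2 -0.9] 49.5 2.3 label 1.9 62
```

The label reads about +2°. The right neighbour may have been nudged, so I'm releasing and retreating straight to the front.

Call:
{"op": "carry_out", "data": {
  "plan": [
    {"tx":-5,"ty":2,"tz":0,"roll":0,"fingers":0.7},
    {"tx":-9,"ty":4,"tz":0,"roll":0,"fingers":0.7},
    {"tx":-14,"ty":8,"tz":0,"roll":0,"fingers":0.7},
    {"tx":-24,"ty":14,"tz":0,"roll":0,"fingers":0.7},
    {"tx":-40,"ty":25,"tz":0,"roll":0,"fingers":0.7},
    {"tx":-60,"ty":39,"tz":0,"roll":0,"fingers":0.7},
    {"tx":-60,"ty":39,"tz":0,"roll":0,"fingers":0.7}
  ]
}}

```text
clock: 22.25
eef_pos: [593.0, -69.3, 53.7]
tcp_rot: [[-0.681, 0.732, 0.004], [0.732, 0.681, -0.002], [-0.004, 0.002, -1.0]]
force: [0.1, -0.9, 0.2]
width: 72.3
finger_force: 0.0
```

```bash
python3 -c "
from h import *
st();neigh();tub(6)
a=cv2.imread('pics/scene6.png')[115:315,150:400];b=cv2.imread('pics/side6.png')[150:350,270:470]
cv2.imwrite('pics/v6.png',cv2.resize(np.hstack([a,b]),None,fx=1.75,fy=1.75,interpolation=2))"
```

```text
t 22.25 tcp rack [105.3 -26.7] z 53.7 F rack [ 0.26579849 -0.83161298] 0.2 w 72.3 toolx rel -X deg -33.98
scene [   6.2 -145.9] 49.4 0.8 label -8.4 82
scene [  1. 139.] 49.3 0.9 label 4.5 67
side [-1.0e-01  1.4e+02] 50.2 0.9 label -0.4 84
side [-2.9 -1.2] 49.6 2.5 label 3.5 65
side [   4.9 -144.8] 50.1 3.4 label -12.3 48
side tub [-3.2 -1.6] 49.6 2.5 label deg 4.0 63 32.0
```

View pics/v6.png

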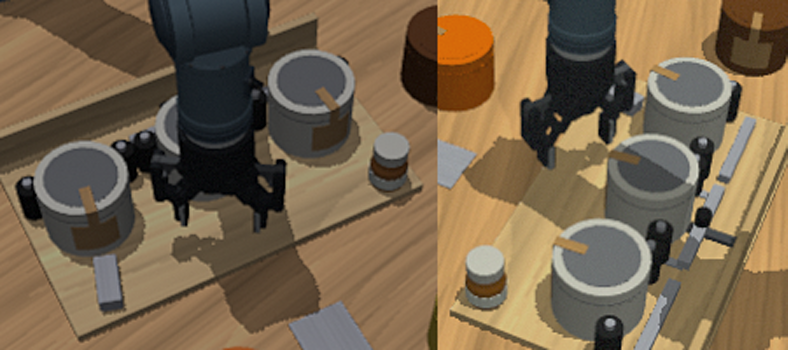

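The tub now faces front. The right neighbour was nudged by about 7 mm, which is within the limit, and I'll keep clear of it. Next I raise the hand and measure in a clear view.

Call:
{"op": "carry_out", "data": {
  "plan": [
    {"tx":-20,"ty":10,"tz":0,"roll":-8,"fingers":0.7},
    {"tx":-40,"ty":20,"tz":-20,"roll":-16,"fingers":0.7},
    {"tx":-50,"ty":30,"tz":-60,"roll":-24,"fingers":0.7},
    {"tx":-60,"ty":40,"tz":-110,"roll":-32,"fingers":0.7},
    {"tx":-100,"ty":60,"tz":-150,"roll":-34,"fingers":0.7},
    {"tx":-140,"ty":80,"tz":-150,"roll":-34,"fingers":0.7},
    {"tx":-150,"ty":100,"tz":-150,"roll":-34,"fingers":0.7},
    {"tx":-150,"ty":100,"tz":-150,"roll":-34,"fingers":0.7},
    {"tx":-150,"ty":100,"tz":-150,"roll":-34,"fingers":0.7}
  ]
}}

```text
clock: 23.35
eef_pos: [763.2, -109.5, 201.7]
tcp_rot: [[-0.974, 0.226, -0.003], [0.226, 0.974, 0.001], [0.004, -0.0, -1.0]]
force: [-0.2, -0.1, -0.3]
width: 72.5
finger_force: 0.0
```

```bash
python3 -c "
from h import *
st();neigh()
print('initial')
for n,b in(('scene',(140,130,360,260)),('side',(325,175,450,345))):
    im=cv2.imread(f'pics/{n}0.png');h=cv2.cvtColor(im,cv2.COLOR_BGR2HSV)
    for c0,r,e,u in rims(n,im,b):
        ys,xs=np.nonzero((h[...,1]>80)&(h[...,0]<25));P=ray(n,np.c_[xs,ys],92)-c0
        P=P[np.linalg.norm(P,axis=1)<45];m=P.mean(0)
        print(n,rack(c0).round(1),r,'label',np.degrees(np.arctan2(m@Y,m@X)).round(1),len(P))
"
```

```text
t 23.35 tcp rack [280.2 -27.3] z 201.7 F rack [-0.20784089 -0.17165787] -0.3 w 72.5 toolx rel -X deg 0.05
scene [   6.3 -145.8] 49.7 0.7 label -8.7 83
side [ -0.  139.9] 50.1 0.7 label -0.1 85
side [-2.9 -1.6] 49.4 2.5 label 4.0 64
side [   5.3 -144.7] 49.8 3.6 label -12.6 51
initial
scene [   0.7 -140.7] 49.2 label 0.0 81
scene [51.  -6.2] 49.1 label 113.9 67
scene [  1.  139.1] 49.1 label 4.3 67
side [ -0.  139.8] 49.9 label -0.0 84
side [49.6 -4.8] 49.7 label 111.4 72
side [  -0.2 -139.6] 49.5 label -4.7 50
```

Call:
{"op": "carry_out", "data": {
  "plan": [
    {"tx":0,"ty":50,"tz":-40,"roll":0,"fingers":0.7},
    {"tx":0,"ty":100,"tz":-60,"roll":0,"fingers":0.7},
    {"tx":0,"ty":150,"tz":-60,"roll":0,"fingers":0.7},
    {"tx":0,"ty":200,"tz":-60,"roll":0,"fingers":0.7},
    {"tx":0,"ty":250,"tz":-60,"roll":0,"fingers":0.7},
    {"tx":0,"ty":300,"tz":-60,"roll":0,"fingers":0.7},
    {"tx":0,"ty":300,"tz":-60,"roll":0,"fingers":0.7},
    {"tx":0,"ty":300,"tz":-60,"roll":0,"fingers":0.7}
  ]
}}

```text
clock: 24.25
eef_pos: [830.9, 188.3, 262.0]
tcp_rot: [[-0.976, 0.219, -0.002], [0.219, 0.976, 0.003], [0.003, 0.002, -1.0]]
force: [-0.4, 0.5, 0.0]
width: 72.4
finger_force: 0.0
```

```bash
python3 -c "
from h import *
st();neigh();tub(7)
a=cv2.imread('pics/scene7.png')[115:315,150:400];b=cv2.imread('pics/side7.png')[150:350,270:470]
cv2.imwrite('pics/v7.png',cv2.resize(np.hstack([a,b]),None,fx=1.75,fy=1.75,interpolation=2))"
```

```text
t 24.25 tcp rack [278.6 278.1] z 262.0 F rack [-0.53623359  0.34001522] 0.0 w 72.4 toolx rel -X deg 0.43
scene [   6.3 -145.9] 49.4 0.8 label -8.4 84
scene [-2.  -0.6] 49.4 6.7 label 5.2 70
side [-1.000e-01  1.392e+02] 49.4 5.2 label 1.2 82
side [-3.3 -0.5] 50.4 2.3 label 1.7 67
side [   4.9 -144.8] 50.1 3.4 label -12.2 49
scene tub [-2.  -0.6] 49.4 6.7 label deg 4.9 72 31.0
side tub [-3.2 -0.6] 50.5 2.3 label deg 2.3 64 31.0
```

View pics/v7.png

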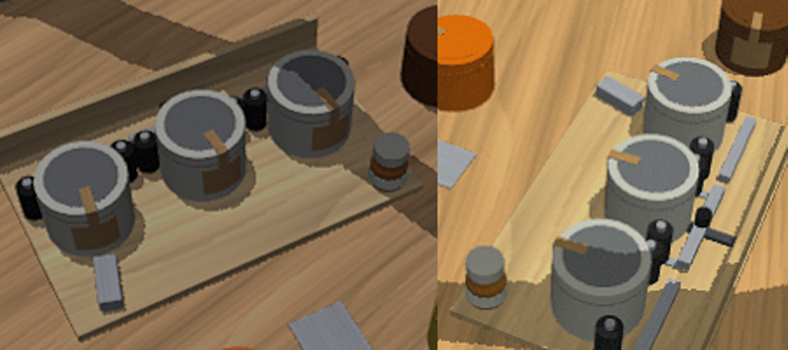

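The tub is centred (y about -0.6 mm), its label is about 3–4° off front, and nothing else is near a limit. The hand is clear, so I'm handing in.

```bash
python3 -c "
from cell import robot
print(robot.finish_job())"
```

```text
the job is handed in; nothing more can be done
None
```

I handed the job in with the tub seated on both rollers, about 1 mm off centre, its label about 3–4° off front and the hand clear; the hand nudged the right neighbour about 7–8 mm and turned it about 8°, under the 15 mm limit, and no verdict was returned.

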